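Load the label roll, then heft three tins and hold up the heaviest

ROBOT

A 7-joint arm with a two-finger parallel gripper is mounted at the origin on the work surface. World frame = base frame: x ahead of the robot, y to its left, z up, the work surface at z = 0. Lengths are in m, angles in rad, forces in N, time in s.
With the tool pointing down it reaches from about 0.35 to 0.9 m from the base axis. Payload 8.1 kg.
Tool frame: the origin (TCP) lies on the centre line of the jaws, within the pads' length; the fingertips stand 22 mm ahead of it and the grasp point (between the pads) lies 3 mm ahead of it; z points along the fingers, y is the direction in which the jaws open and shut (so a half turn about z gives the same grasp; the last joint's range is limited). The gripper opens to 92 mm and grips with 3 to 60 N. Pads are 19 mm wide; open, the fingers measure 130 mm over their backs; the gripper's body (75 mm by 190 mm) begins 47 mm behind the grasp point.
Start: joints at [1.178, 0.434, 0.025, 1.573, -0.012, 1.134, -0.075], TCP at [0.179, -0.599, 0.218] pointing down, gripper open.
Joint ranges: [-2.62, 2.62], [-0.44, 2.09], [-1.27, 1.32], [0.08, 2.57], [-1.32, 4.46], [0.12, 2], [-2.74, 2.74]. Speed limits (rad/s): [2.22, 2.22, 3.01, 3.01, 3.14, 3.14, 3.14].

INTERFACE

Orientations are given as a rotation vector (axis times angle).
In Python, from cell import arm gives the robot as it stands.
- The arm moves only by the shell command python3 -m pendant 'ROWS' [FORCE]. ROWS is JSON, a list that holds one entry, the list of rows, each a list of 7 numbers: the shift along the tool's x, y, z in units of 0.04 m (1.0 is 0.04 m), then the turn, a rotation vector about the tool's x, y, z in units of 0.08 rad (1.0 is 0.08 rad), then the closure, from 0 (fully open) to 1 (shut). In form: [[[tx, ty, tz, ax, ay, az, fingers], ...]]. A call has 1 to 20 rows; each row shifts and turns the commanded pose from where the row before left it, along the tool's axes as they then stand; what a row does not reach is not made up. A row lasts 1/12 s, in which the tool goes at most 41.7 mm and 7.16 degrees, less where a joint would pass 70% of its speed; a pose out of reach is approached as far as the arm can. A call with a number of a shift or a turn outside -1 to 1 is refused whole. A call with a gripper value outside its range is refused whole. The fingers move at their own pace and stop on an object; FORCE is the grip in N (left out, the last holds). Time passes only in rows, so rows that do not move let the fingers close. It gives the time, the measured TCP pose, the force and the opening at its end, in the units of the state.
- arm.observe(): the state, without advancing time (a new reading comes with each control period).
- arm.get_image(name): name is "scene" or "top" or "wrist"; returns a dict with "img" (420x560x3 uint8, red, green, blue), "z_map" (420x560 float32, m along the optical axis (not along the pixel's ray), 0 where there is no reading), "K" (3x3 intrinsics, pixels), "k1" (the pictures are not rectified: a ray, as slopes to the right and down, at radius r is drawn at 1 + k1 r^2 times it, then the intrinsics apply), "R" (3x3) and "t" (3): a world point X has camera coordinates R X + t. Camera axes: x right, y down, z forward; pixel columns grow to the right and rows downward; lengths in m; the calibration is good to about 2 mm. A picture is of the moment at which its call begins.
- arm.sign_off(): hands the job in, once; it reports no verdict.
The state is a dict: "clock": time; "joints": joint angles; "dq": joint speeds; "joint_efforts": joint torques, N m; "position": TCP position; "ee_rot": TCP orientation; "force": force on the tool from outside, world axes, zero at the start; "ft_torque": the same for the moment, N m; "width": opening from 0.0 (shut) to 1.0 (fully open).
Only numpy, scipy, OpenCV 4.12 (cv2) and the standard library are available. Lean on these libraries where they do the work, as an engineer would, in place of code of your own. Each camera call takes 0.05 s, during which the arm holds its last target.

TASK

I want to label the fullest of these tins: first get the labels ready by sliding the label roll down over the upright spindle of its holder until it sits fully home on the base, and let go of it. Then, from the robot's left to its right, lift each of the three identical closed tins clear of the bamboo board to feel its weight, setting each back upright on the board before lifting the next. Finish while holding the heaviest one up, upright and still in the gripper, at least 15 cm above the board, with the other two standing on the board; leave everything else where it is.

Things in the scene. Friction and masses are not known exactly. Their poses are not given: they have to be found in the camera images.
- tray: flat bamboo board, fixed, 130 mm (its x) by 400 mm (its y), 12 mm thick, lying on the shelf; origin at the centre of its underside, so its top is 12 mm above. The tins stand in a row along its y axis, about 125 mm apart; its +y end is the robot's left
- tin_left: one of three closed square storage tins that look the same: plain metal, 62 x 62 mm, 92 mm tall, with a tight lid (its skirt, the top 16 mm, stands out 1 mm); upright on the board; origin at the centre of its underside, z up, x and y square to its sides. The three weigh between about 0.17 and 0.61 kg; the heaviest is at least 0.16 kg heavier than the next, and cannot be told by eye; the contents may shift by 1 mm. This is the one at the robot's left (+y) end of the row
- tin_middle: one of three closed square storage tins that look the same: plain metal, 62 x 62 mm, 92 mm tall, with a tight lid (its skirt, the top 16 mm, stands out 1 mm); upright on the board; origin at the centre of its underside, z up, x and y square to its sides. The three weigh between about 0.17 and 0.61 kg; the heaviest is at least 0.16 kg heavier than the next, and cannot be told by eye; the contents may shift by 1 mm. This is the middle one of the row
- tin_right: one of three closed square storage tins that look the same: plain metal, 62 x 62 mm, 92 mm tall, with a tight lid (its skirt, the top 16 mm, stands out 1 mm); upright on the board; origin at the centre of its underside, z up, x and y square to its sides. The three weigh between about 0.17 and 0.61 kg; the heaviest is at least 0.16 kg heavier than the next, and cannot be told by eye; the contents may shift by 1 mm. This is the one at the robot's right (-y) end of the row
- holder: label roll holder, fixed to the shelf: a round dark wood base, 90 mm across and 12 mm thick, with an upright steel spindle of 18 mm diameter on its axis, whose tapered tip is 72 mm above the shelf; origin at the centre of the base's underside, z up along the spindle
- roll: roll of blank labels standing on its flat end with its hole upright: paper-white, rigid, 62 mm outside diameter, 40 mm tall, with a 26 mm hole right through, 0.08 to 0.16 kg; origin at the centre of its underside, z along the hole. Seated, its underside rests on the holder's base, 12 mm above the shelf
- coasters: bystander: stack of bamboo coasters, 90 mm across, 40 mm tall; origin under its centre
- funnel: bystander: green silicone funnel standing mouth down, 100 mm across, 92 mm tall; origin under its centre
- match_tin: bystander: flat tin of matches, 52 x 84 mm, 25 mm tall; origin under its centre
- timer: bystander: round plastic kitchen timer, 68 mm across, 48 mm tall; origin under its centre
- mug: bystander: white mug, 80 mm across, 85 mm tall, with a handle; origin under its centre
- jar: bystander: glass jar with a metal lid, 68 mm across, 100 mm tall; origin under its centre

How it is judged:
By the outcome, as a careful person would: the job done as asked, in the order asked, and still so for the second after the job is handed in, while the arm keeps its last pose, push and grip.
It also fails if it takes over 72 s, if anything falls off the work surface, if the arm or the gripper's body presses on something with over 40 N, if the wrist force passes 120 N, or if a joint passes its speed limit or range.

## Working session

There is one attempt and no reset: what is moved stays moved. The work goes in short steps, Python scripts to look and compute and a shell command to move; the robot and the scene stay as the last step left them, time stands still between calls to the robot, and variables do not carry over. Pictures are saved under pics/ and viewed, and the job is handed in when it is done.

```bash
ls; mkdir -p pics; python3 - <<'E'
from cell import arm
import cv2,numpy as np
s=arm.observe(); print(s)
for n in ["scene","top","wrist"]:
    d=arm.get_image(n); cv2.imwrite(f"pics/{n}0.png",d["img"][:,:,::-1]); np.savez(f"pics/{n}0.npz",**d)
    print(n,d["K"].tolist(),d["k1"],d["R"].round(3).tolist(),np.round(d["t"],3))
E
```

```text
pics
{'clock': 0.0, 'joints': array([ 1.17839117,  0.43524338,  0.02496612,  1.57409352, -0.01159109,
        1.133974  , -0.07511349]), 'dq': array([-0.00224232,  0.00047162, -0.00064786, -0.00132702,  0.00039917,
       -0.00049614, -0.00078452]), 'joint_efforts': array([ 1.01263475e-03, -6.67834496e+01,  9.85324010e-01, -3.14452529e+01,
       -6.05703285e-02,  4.28092049e-02,  1.75422360e-04]), 'position': array([ 0.17840091, -0.5984579 ,  0.2168336 ]), 'ee_rot': array([-3.10717274e+00, -4.53298950e-01,  5.85933095e-04]), 'force': array([-0.3641514 ,  0.305297  ,  0.78220585]), 'ft_torque': array([0.04039239, 0.03833926, 0.03683466]), 'width': 0.999297962510744}
scene [[392.60555172718233, 0.0, 279.27368818515214], [0.0, 392.60555172718233, 212.04185603053043], [0.0, 0.0, 1.0]] 0.007284083788686539 [[0.052, 0.999, -0.013], [0.656, -0.044, -0.754], [-0.753, 0.031, -0.657]] [-0.098 -0.324  1.278]
top [[403.56395958948815, 0.0, 277.18314771144463], [0.0, 403.56395958948815, 210.10074006552816], [0.0, 0.0, 1.0]] 0.004523291416424649 [[-0.016, -1.0, -0.001], [-0.989, 0.016, -0.145], [0.145, -0.001, -0.989]] [0.072 0.57  0.805]
wrist [[320.33691110629127, 0.0, 282.79088370672326], [0.0, 320.33691110629127, 213.453193290327], [0.0, 0.0, 1.0]] 0.01911758832800824 [[0.286, -0.958, -0.001], [-0.913, -0.273, 0.303], [-0.291, -0.086, -0.953]] [-0.622 -0.038  0.392]
```

View pics/scene0.png

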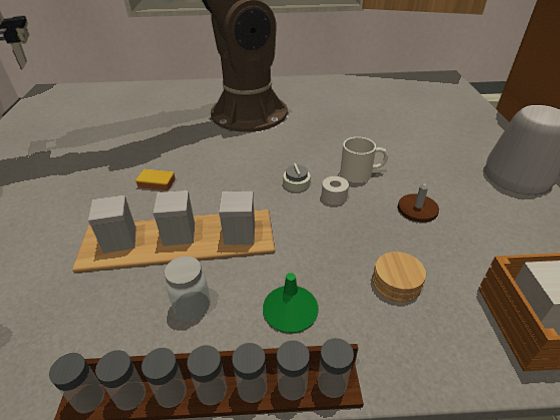

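View pics/top0.png

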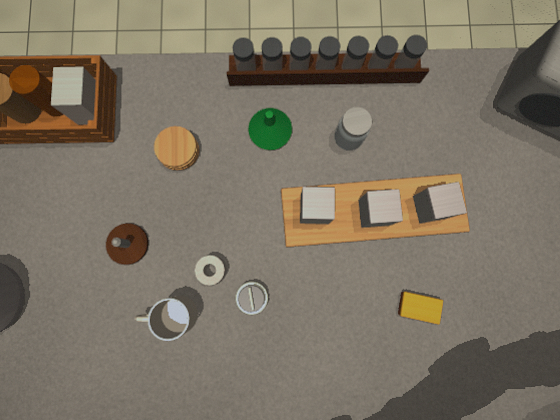

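View pics/wrist0.png

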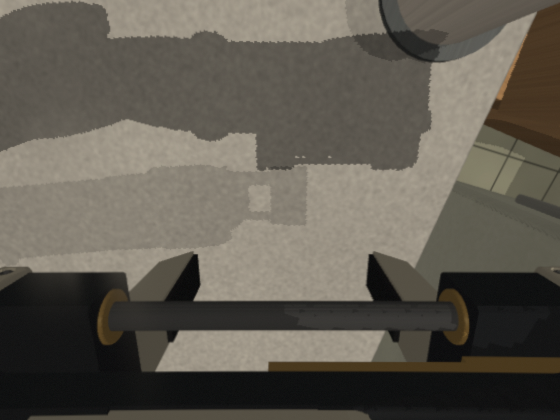

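The scene view shows the roll at (335,190), the holder at (418,205) and the tins at (112,224), (174,218) and (237,218). In the top view, image left is +y. There the roll is at (210,270), the holder base at (127,244), and the tin lids at (318,203), (384,207) and (446,200).

```bash
cat > h.py <<'E'
import numpy as np,cv2
def ray(d,px):
    K=d["K"];k=float(d["k1"]);p=(np.array(px,float)-[K[0,2],K[1,2]])/[K[0,0],K[1,1]]
    q=p.copy()
    for _ in range(10): q=p/(1+k*(q@q))
    return d["R"].T@np.array([q[0],q[1],1.]), -d["R"].T@d["t"]
def plane(d,px,z):
    v,c=ray(d,px); return c+v*(z-c[2])/v[2]
def cloud(d):
    h,w=d["z_map"].shape;K=d["K"]
    u,v=np.meshgrid(np.arange(w),np.arange(h))
    x=(u-K[0,2])/K[0,0];y=(v-K[1,2])/K[1,1];a,b=x.copy(),y.copy();k=float(d["k1"])
    for _ in range(8):
        s=1+k*(a*a+b*b);a=x/s;b=y/s
    Z=d["z_map"];P=np.stack([a*Z,b*Z,Z],-1)
    W=(P-d["t"])@d["R"];W[Z==0]=np.nan;return W
E
python3 - <<'E'
from h import *
for n in ["top","scene"]:
    d=dict(np.load(f"pics/{n}0.npz"));W=cloud(d)
    t0=dict(np.load("pics/top0.npz"))
    for nm,px,z in [("roll",(210,270),.04),("tinL",(318,203),.104),("tinM",(384,207),.104),("tinR",(446,200),.104),("hold",(127,244),.012)]:
        c=plane(t0,px,z)[:2]
        m=(np.hypot(W[...,0]-c[0],W[...,1]-c[1])<.06)&(np.abs(W[...,2]-z)<.008)
        q=W[m]; r=cv2.minAreaRect((q[:,:2]*1000).astype(np.float32))
        print(n,nm,c.round(3),m.sum(),"rect",np.round(r[0],1),np.round(r[1],1),round(r[2],1),"z",np.median(q[:,2]).round(4), "circ",[np.round(a,1) for a in cv2.minEnclosingCircle((q[:,:2]*1000).astype(np.float32))])
        if nm=="hold":
            m=(np.hypot(W[...,0]-c[0],W[...,1]-c[1])<.06)&(W[...,2]>.03);q=W[m];print(" spindle",q.mean(0).round(4),np.ptp(q,axis=0).round(3),q.max(0).round(4))
d=t0
im=d["img"][:,:,::-1]
a=cv2.resize(im[215:345,95:290],None,fx=4,fy=4,interpolation=2)
cv2.imwrite("pics/crop1.png",a)
E
```

```text
top roll [0.449 0.203] 598 rect [448.2 204.8] [60.7 59.2] 89.4 z 0.0391 circ [array([448.8, 204.6]), np.float64(31.0)]
top tinL [ 0.574 -0.016] 1060 rect [575.  -16.6] [62.6 63.8] 88.3 z 0.1033 circ [array([574.7, -17.2]), np.float64(43.3)]
top tinM [ 0.564 -0.144] 1073 rect [ 566.4 -145.8] [63.9 63.6] 3.3 z 0.1033 circ [array([ 565.9, -145.7]), np.float64(43.7)]
top tinR [ 0.576 -0.265] 1079 rect [ 576.2 -267.7] [63.6 65.7] 9.8 z 0.1032 circ [array([ 576.9, -267.6]), np.float64(43.7)]
top hold [0.507 0.386] 1251 rect [507.6 388.1] [90. 86.] 89.2 z 0.0113 circ [array([503.8, 385.5]), np.float64(49.7)]
 spindle [0.5071 0.3844 0.0588] [0.017 0.019 0.043] [0.5162 0.3968 0.074 ]
scene roll [0.449 0.203] 346 rect [454.  205.5] [60.4 59.8] 82.0 z 0.0389 circ [array([452.9, 205.8]), np.float64(32.1)]
scene tinL [ 0.574 -0.016] 738 rect [579.6 -16. ] [64.1 64.1] 87.5 z 0.1033 circ [array([579. , -16.8]), np.float64(43.5)]
scene tinM [ 0.564 -0.144] 748 rect [ 571.2 -144.1] [65.2 62.9] 3.2 z 0.1034 circ [array([ 571.2, -144.1]), np.float64(43.6)]
scene tinR [ 0.576 -0.265] 812 rect [ 580.4 -266.8] [66.5 66.5] 9.1 z 0.1033 circ [array([ 580.5, -266.4]), np.float64(44.0)]
scene hold [0.507 0.386] 784 rect [512.4 388.9] [89.  88.7] 62.2 z 0.0112 circ [array([511.8, 389.7]), np.float64(46.3)]
 spindle [0.5161 0.3869 0.0528] [0.016 0.016 0.042] [0.5226 0.3964 0.0724]
```

View pics/crop1.png

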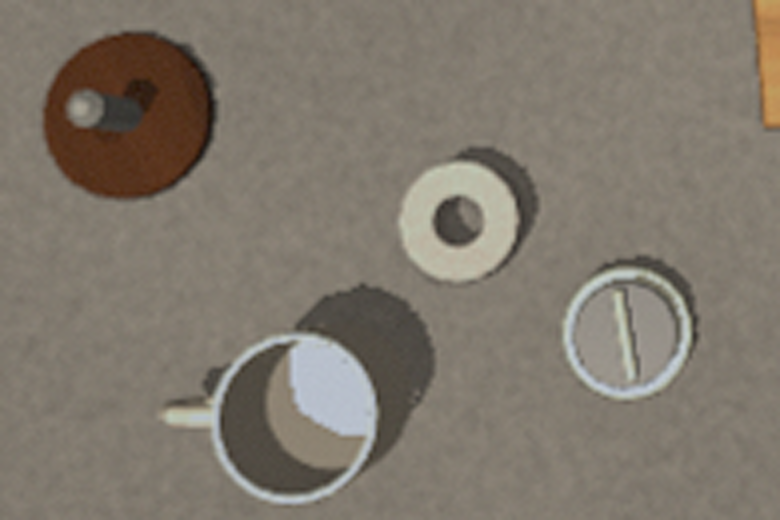

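```bash
python3 -m pendant '[[[0,0,0,0,0,0.9,0],[0,0,0,0,0,0.9,0],[0.7,-0.7,0,0,0,0.9,0],[0.7,-0.7,0,0,0,0.9,0],[0.7,-0.7,0,0,0,0,0],[0.7,-0.7,0,0,0,0,0],[0.7,-0.7,0,0,0,0,0],[0.7,-0.7,0,0,0,0,0],[0.7,-0.7,0,0,0,0,0],[0.7,-0.7,0,0,0,0,0],[0.5,-0.8,0,0,0,0,0],[0.3,-0.9,0,0,0,0,0],[0,-1,0,0,0,0,0],[0,-1,0,0,0,0,0],[0,-1,0,0,0,0,0],[0,-1,0,0,0,0,0]]]' 20; cat >> h.py <<'E'
def st():
    from cell import arm
    from scipy.spatial.transform import Rotation as Ro
    s=arm.observe();R=Ro.from_rotvec(s["ee_rot"]).as_matrix()
    print("t",round(s["clock"],2),"pos",s["position"].round(4),"yaw",np.degrees(np.arctan2(R[1,0],R[0,0])).round(2),"toolz",R[:,2].round(3),"F",s["force"].round(2),"T",s["ft_torque"].round(2),"w",round(s["width"]*92,1),"q7",s["joints"][6].round(2))
    return s,R
def go(x,y,z,yaw=0):
    s,R=st()
    from scipy.spatial.transform import Rotation as Ro
    c,sn=np.cos(np.radians(yaw)),np.sin(np.radians(yaw))
    G=np.array([[c,sn,0],[sn,-c,0],[0,0,-1.]])
    d=R.T@(np.array([x,y,z])-s["position"])/.04
    print("units shift",d.round(2),"turn",(Ro.from_matrix(R.T@G).as_rotvec()/.08).round(2))
E
python3 -c "
from h import *
go(.451,.205,.2)"
```

```text
clock: 1.48
position: [0.4269, -0.139, 0.2175]
ee_rot: [3.141, 0.003, -0.0]
force: [1.2, 1.1, 0.3]
width: 0.996
t 1.48 pos [ 0.4269 -0.139   0.2175] yaw 0.1 toolz [-0. -0. -1.] F [1.19 1.14 0.33] T [ 0.04 -0.04  0.01] w 91.7 q7 -1.41
units shift [ 0.62 -8.6   0.44] turn [0.   0.   0.02]
```

```bash
python3 -m pendant '[[[0.1,-1,0,0,0,0,0],[0.1,-1,0,0,0,0,0],[0.1,-1,0,0,0,0,0],[0.1,-1,0,0,0,0,0],[0.1,-1,0,0,0,0,0],[0.1,-1,0,0,0,0,0],[0,-1,0.2,0,0,0,0],[0,-1,0.2,0,0,0,0],[0,-0.5,0,0,0,0,0],[0,0,0,0,0,0,0],[0,0,0,0,0,0,0]]]'
python3 - <<'E'
from h import *
from cell import arm
go(.451,.205,.15)
d=arm.get_image("wrist"); cv2.imwrite("pics/w1.png",d["img"][:,:,::-1]);np.savez("pics/w1.npz",**d)
W=cloud(d)
m=(np.hypot(W[...,0]-.45,W[...,1]-.205)<.06)&(np.abs(W[...,2]-.04)<.006);q=W[m][:,:2]*1000
print(m.sum(),cv2.minEnclosingCircle(q.astype(np.float32)),cv2.minAreaRect(q.astype(np.float32)),np.median(W[m][:,2]))
E
```

```text
clock: 2.4
position: [0.4503, 0.2003, 0.2012]
ee_rot: [3.141, 0.007, -0.001]
force: [-0.6, -0.4, 0.2]
width: 1.001
t 2.4 pos [0.4503 0.2003 0.2012] yaw 0.27 toolz [-0.001 -0.    -1.   ] F [-0.64 -0.43  0.2 ] T [-0.04  0.02 -0.01] w 92.1 q7 -2.22
units shift [ 0.02 -0.12  1.28] turn [0.   0.01 0.06]
2190 ((450.1739501953125, 208.5214080810547), 31.172943115234375) ((450.7934265136719, 208.36154174804688), (60.96050262451172, 60.606807708740234), 46.8930549621582) 0.0406579577423679
```

View pics/w1.png

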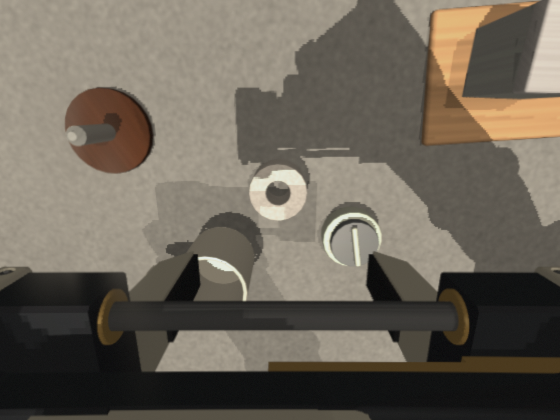

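```bash
python3 - <<'E'
from h import *
d=dict(np.load("pics/top0.npz"))
for n,px,z in [("mug",(168.7,319.5),.085),("handle",(135,319),.05),("timer",(252,298),.048),("jar",(357,121),.1)]: print(n,plane(d,px,z).round(3))
E
python3 -m pendant '[[[0,-0.15,1,0,0,0,0],[0,0,1,0,0,0,0],[0,0,1,0,0,0,0],[0,0,0.3,0,0,0,0],[0,0,0,0,0,0,0]]]'
```

```text
mug [0.357 0.274 0.085]
handle [0.355 0.351 0.05 ]
timer [0.392 0.117 0.048]
jar [ 0.741 -0.1    0.1  ]
clock: 2.87
position: [0.4489, 0.2018, 0.0665]
ee_rot: [3.138, -0.001, -0.009]
force: [-0.1, 0.7, -0.3]
width: 0.999
```

```bash
python3 - <<'E'
from h import *
from cell import arm
go(.451,.206,.029)
d=arm.get_image("wrist"); cv2.imwrite("pics/w2.png",d["img"][:,:,::-1]);np.savez("pics/w2.npz",**d)
go(.451,.206,.029)
E
```

```text
t 2.87 pos [0.4489 0.2018 0.0665] yaw -0.04 toolz [-0.006 -0.004 -1.   ] F [-0.07  0.66 -0.33] T [ 0.02 -0.01  0.03] w 91.9 q7 -2.34
units shift [ 0.06 -0.11  0.94] turn [ 0.05  0.07 -0.01]
t 2.92 pos [0.4502 0.203  0.0686] yaw -0.02 toolz [-0.003 -0.002 -1.   ] F [0.04 0.36 0.16] T [ 0.09 -0.04 -0.03] w 91.8 q7 -2.34
units shift [ 0.02 -0.08  0.99] turn [ 0.03  0.03 -0.  ]
```

View pics/w2.png

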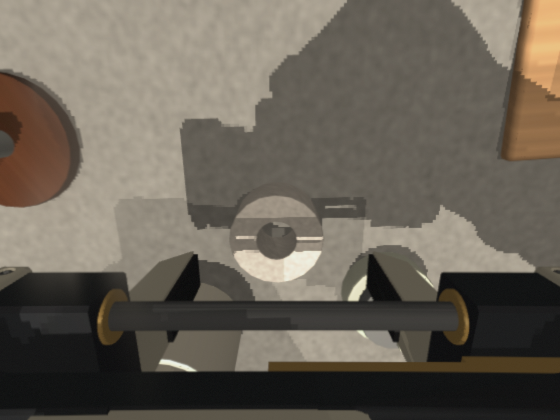

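The roll sits between the fingers at px (277,240), with the jaw centre at about 283. I'll nudge it +y and descend.

```bash
python3 -m pendant '[[[0,-0.1,0.5,0,0,0,0],[0,0,0.48,0,0,0,0],[0,0,0,0,0,0,0],[0,0,0,0,0,0,0.5],[0,0,0,0,0,0,0.6],[0,0,0,0,0,0,0.7],[0,0,0,0,0,0,0.7],[0,0,0,0,0,0,0.7],[0,0,0,0,0,0,0.7]]]' 20; python3 -c "
from h import *
st()"
```

```text
clock: 3.67
position: [0.4512, 0.2083, 0.0311]
ee_rot: [3.14, 0.002, 0.001]
force: [-1.1, -8.3, 10.9]
width: 0.615
t 3.67 pos [0.4512 0.2083 0.0311] yaw 0.07 toolz [ 0.001 -0.001 -1.   ] F [-1.05 -8.27 10.87] T [-2.19 -0.   -0.02] w 56.6 q7 -2.38
```

```bash
python3 - <<'E'
from h import *
from cell import arm
for n in ["wrist","scene"]:
    d=arm.get_image(n); cv2.imwrite(f"pics/{n}3.png",d["img"][:,:,::-1]);np.savez(f"pics/{n}3.npz",**d)
im=cv2.imread("pics/scene3.png");cv2.imwrite("pics/scene3c.png",cv2.resize(im[100:260,260:460],None,fx=3.5,fy=3.5))
st()
E
```

```text
t 3.77 pos [0.4515 0.2089 0.0312] yaw 0.07 toolz [ 0.001 -0.    -1.   ] F [0.06 0.32 4.31] T [0.14 0.05 0.01] w 48.6 q7 -2.38
```

View pics/wrist3.png

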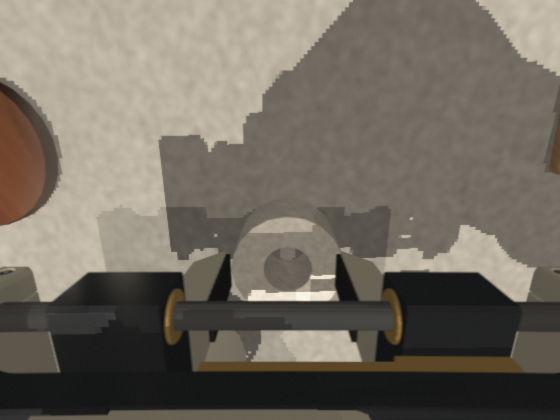

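View pics/scene3c.png

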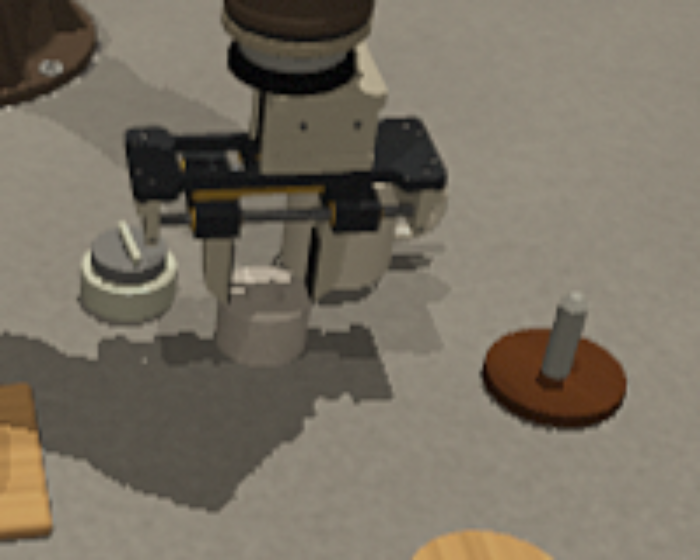

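```bash
python3 - <<'E'
from h import *
for n in ["wrist3","scene3"]:
    d=dict(np.load(f"pics/{n}.npz"));W=cloud(d)
    m=(np.hypot(W[...,0]-.47,W[...,1]-.21)<.045)&(np.abs(W[...,2]-.04)<.012);q=W[m]
    print(m.sum(),cv2.minEnclosingCircle((q[:,:2]*1000).astype(np.float32)),q.min(0),q.max(0))
im=cv2.imread("pics/wrist3.png");cv2.imwrite("pics/w3c.png",cv2.resize(im[180:360,170:400],None,fx=3.4,fy=3.3))
E
```

```text
7694 ((461.5651550292969, 210.81390380859375), 42.626277923583984) [0.43067974 0.16818791 0.02800299] [0.48161018 0.2534399  0.05198415]
405 ((463.0464172363281, 208.89700317382812), 38.36122512817383) [0.42536694 0.17055329 0.02803214] [0.48443546 0.24724069 0.05182616]
```

View pics/w3c.png

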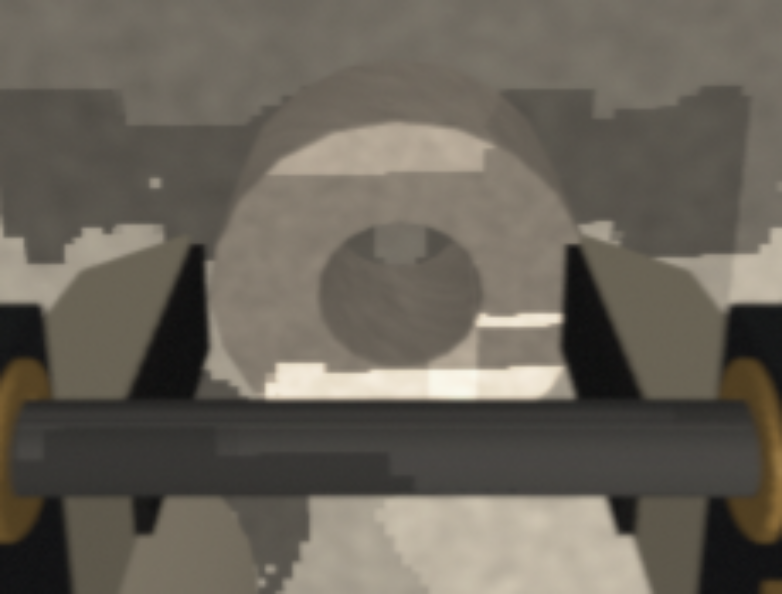

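```bash
python3 - <<'E'
from h import *
from cell import arm
for n in ["wrist","top"]:
    st();d=arm.get_image(n); cv2.imwrite(f"pics/{n}4.png",d["img"][:,:,::-1]);np.savez(f"pics/{n}4.npz",**d)
st()
im=cv2.imread("pics/wrist4.png");im2=cv2.imread("pics/top4.png")
cv2.imwrite("pics/c4.png",np.hstack([cv2.resize(im[150:390,150:430],(400,400)),cv2.resize(im2[200:330,140:270],(400,400))]))
E
```

```text
t 3.77 pos [0.4515 0.2089 0.0312] yaw 0.07 toolz [ 0.001 -0.    -1.   ] F [0.06 0.32 4.31] T [0.14 0.05 0.01] w 48.6 q7 -2.38
t 3.82 pos [0.4515 0.2093 0.0312] yaw 0.08 toolz [ 0.002  0.    -1.   ] F [-0.23 -0.35  7.54] T [-0.21  0.03 -0.05] w 44.7 q7 -2.38
t 3.87 pos [0.4515 0.2094 0.0312] yaw 0.09 toolz [ 0.002  0.001 -1.   ] F [ 0.17 -1.4   7.63] T [-0.14  0.02 -0.06] w 40.7 q7 -2.38
```

View pics/c4.png

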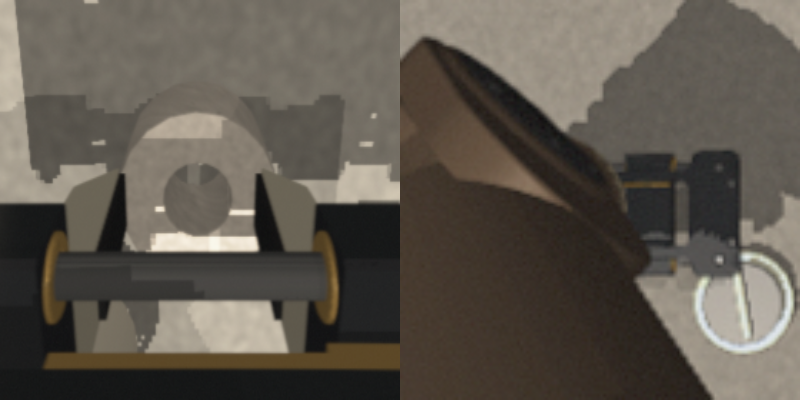

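```bash
python3 - <<'E'
from h import *
d=dict(np.load("pics/wrist4.npz"));W=cloud(d)
for v in range(240,330,8):
    print(v,[ (u,(W[v,u]*1000).round(0).astype(int).tolist()) if d["z_map"][v,u] else (u,0) for u in (205,220,232,245,262,288,315,332,345)])
E
cd pics; python3 -c "
import cv2
im=cv2.imread('wrist4.png');cv2.imwrite('c4b.png',cv2.resize(im[200:340,200:380],None,fx=4.4,fy=4.2,interpolation=2))"
```

```text
240 [(205, [452, 263, 0]), (220, [452, 253, 1]), (232, [452, 245, 2]), (245, [468, 231, 41]), (262, [468, 222, 41]), (288, [468, 209, 40]), (315, [468, 194, 40]), (332, [468, 185, 41]), (345, [452, 170, 1])]
248 [(205, [446, 264, 0]), (220, [446, 253, 2]), (232, [447, 245, 3]), (245, [464, 232, 41]), (262, [464, 222, 41]), (288, [446, 208, 1]), (315, [464, 194, 41]), (332, [464, 185, 41]), (345, [446, 170, 1])]
256 [(205, [440, 264, 1]), (220, [462, 244, 47]), (232, [461, 238, 46]), (245, [459, 232, 41]), (262, [458, 223, 40]), (288, [440, 208, 1]), (315, [459, 194, 42]), (332, [460, 185, 44]), (345, [461, 179, 46])]
264 [(205, [462, 250, 56]), (220, [462, 242, 57]), (232, [460, 237, 53]), (245, [454, 232, 41]), (262, [454, 223, 41]), (288, [437, 208, 7]), (315, [454, 194, 41]), (332, [460, 187, 53]), (345, [462, 181, 57])]
272 [(205, [462, 247, 65]), (220, [462, 241, 65]), (232, [459, 236, 60]), (245, [449, 232, 41]), (262, [449, 223, 40]), (288, [438, 208, 19]), (315, [449, 194, 41]), (332, [458, 187, 57]), (345, [462, 182, 65])]
280 [(205, [461, 246, 71]), (220, [462, 239, 72]), (
[... 767 characters left out ...]
, 198, 121]), (345, [482, 194, 121])]
312 [(205, [481, 233, 124]), (220, [481, 229, 123]), (232, [482, 225, 125]), (245, [480, 222, 123]), (262, [480, 217, 123]), (288, [480, 210, 123]), (315, [481, 202, 123]), (332, [481, 198, 124]), (345, [481, 194, 123])]
320 [(205, [479, 233, 125]), (220, [479, 229, 124]), (232, [479, 225, 125]), (245, [479, 222, 124]), (262, [479, 217, 125]), (288, [479, 210, 124]), (315, [479, 203, 124]), (332, [479, 198, 124]), (345, [480, 195, 125])]
328 [(205, [476, 233, 124]), (220, [476, 229, 124]), (232, [476, 225, 124]), (245, [476, 222, 124]), (262, [476, 217, 124]), (288, [476, 210, 123]), (315, [476, 202, 124]), (332, [476, 198, 124]), (345, [476, 194, 124])]
```

View pics/c4b.png

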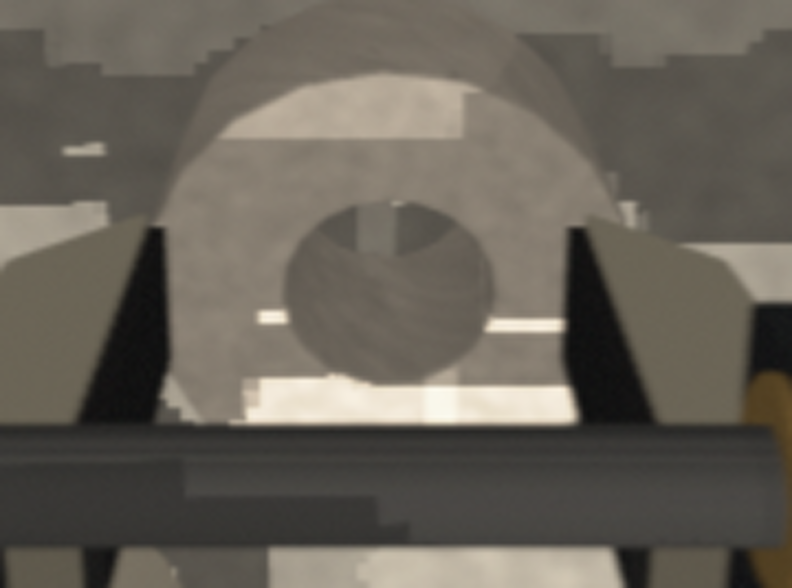

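```bash
python3 - <<'E'
from h import *
for n,z in [("wrist0",.2168),("w1",.2012),("w2",.0675),("wrist3",.0311)]:
    d=dict(np.load(f"pics/{n}.npz"));W=cloud(d);Z=d["z_map"]
    sub=W[240:300,165:420];zz=Z[240:300,165:420]
    # fingertip = farthest depth point among near pixels (Z<0.21)
    m=(zz>0)&(zz<.225); q=sub[m]
    print(n,"TCPz",z,"min z near",np.sort(q[:,2])[:5].round(4),"Z max",zz[m].max())
    c=-d["R"].T@d["t"];print("cam pos",c.round(4))
    print([ (v,float(Z[v,195].round(3)),W[v,195,2].round(3)) for v in range(250,300,6)])
E
```

```text
wrist0 TCPz 0.2168 min z near [0.2256 0.226  0.2264 0.2264 0.2265] Z max 0.17746095
cam pos [ 0.2568 -0.5727  0.3848]
[(250, 0.4189999997615814, np.float64(-0.0)), (256, 0.16899999976158142, np.float64(0.231)), (262, 0.16699999570846558, np.float64(0.233)), (268, 0.16699999570846558, np.float64(0.234)), (274, 0.1679999977350235, np.float64(0.235)), (280, 0.1679999977350235, np.float64(0.235)), (286, 0.1679999977350235, np.float64(0.236)), (292, 0.16899999976158142, np.float64(0.236)), (298, 0.4399999976158142, np.float64(0.001))]
w1 TCPz 0.2012 min z near [0.2099 0.2107 0.2108 0.2108 0.2109] Z max 0.1769475
cam pos [0.5322 0.2031 0.369 ]
[(250, 0.33000001311302185, np.float64(0.066)), (256, 0.17000000178813934, np.float64(0.214)), (262, 0.16699999570846558, np.float64(0.217)), (268, 0.1679999977350235, np.float64(0.217)), (274, 0.16899999976158142, np.float64(0.218)), (280, 0.16699999570846558, np.float64(0.22)), (286, 0.1679999977350235, np.float64(0.22)), (292, 0.1679999977350235, np.float64(0.221)), (298, 0.3619999885559082, np.float64(0.053))]
w2 TCPz 0.0675 min z near [0.0263 0.
[... 326 characters left out ...]
0235, np.float64(0.084)), (286, 0.16899999976158142, np.float64(0.085)), (292, 0.1679999977350235, np.float64(0.087)), (298, 0.24199999868869781, np.float64(0.023))]
wrist3 TCPz 0.0311 min z near [-0.0015 -0.0014 -0.0014 -0.0014 -0.0013] Z max 0.22496665
cam pos [0.5329 0.211  0.199 ]
[(250, 0.2150000035762787, np.float64(0.001)), (256, 0.21699999272823334, np.float64(0.0)), (262, 0.1589999943971634, np.float64(0.054)), (268, 0.15399999916553497, np.float64(0.06)), (274, 0.1469999998807907, np.float64(0.067)), (280, 0.1420000046491623, np.float64(0.072)), (286, 0.1379999965429306, np.float64(0.076)), (292, 0.13300000131130219, np.float64(0.082)), (298, 0.1289999932050705, np.float64(0.086))]
```

The image depths show the fingertips resting on top of the roll, at z≈0.041, while the TCP reads 0.031. So the real tips sit about 10 mm above the reported TCP rather than 22 mm below it. I'll back off, reopen and re-measure.

```bash
python3 -m pendant '[[[0,0,-0.3,0,0,0,0],[0,0,-0.3,0,0,0,0],[0,0,0,0,0,0,0],[0,0,0,0,0,0,0],[0,0,0,0,0,0,0],[0,0,0,0,0,0,0],[0,0,0,0,0,0,0],[0,0,0,0,0,0,0]]]'
python3 - <<'E'
from h import *
from cell import arm
d=arm.get_image("wrist"); cv2.imwrite("pics/w5.png",d["img"][:,:,::-1]);np.savez("pics/w5.npz",**d)
s,R=st()
W=cloud(d)
m=(np.hypot(W[...,0]-.45,W[...,1]-.208)<.045)&(np.abs(W[...,2]-.0405)<.004);q=W[m]
print(m.sum(),cv2.minEnclosingCircle((q[:,:2]*1000).astype(np.float32)),q.min(0).round(4),q.max(0).round(4))
m=(W[...,2]>s["position"][2])&(d["z_map"]>0)&(d["z_map"]<.2)
for lo,hi in((100,280),(290,470)):
    k=m.copy();k[:,:lo]=0;k[:,hi:]=0;q=W[k];o=np.argsort(q[:,2])[:40];print("tip",q[o].mean(0).round(4),q[o].min(0).round(4))
E
```

```text
clock: 4.53
position: [0.4505, 0.209, 0.054]
ee_rot: [3.141, 0.003, -0.001]
force: [0.3, 0.4, -0.1]
width: 0.969
t 4.58 pos [0.4506 0.2091 0.054 ] yaw 0.11 toolz [-0.001 -0.    -1.   ] F [-0.14 -0.22 -0.02] T [0.03 0.   0.02] w 90.5 q7 -2.36
6013 ((450.5759582519531, 208.47755432128906), 30.852041244506836) [0.4201 0.1777 0.0365] [0.4814 0.2393 0.0429]
tip [0.3968 0.2697 0.0558] [0.3945 0.2614 0.0549]
tip [0.454  0.1664 0.0647] [0.4419 0.1627 0.0632]
```

View pics/w5.png

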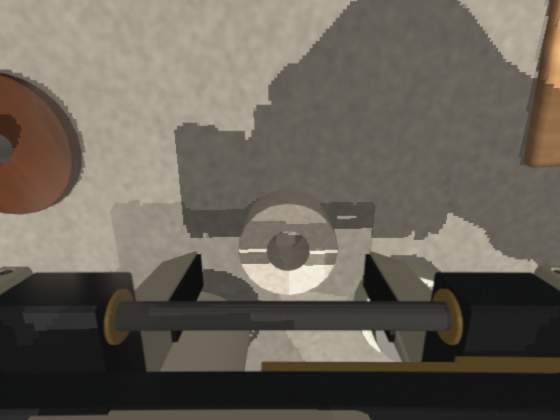

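```bash
python3 -m pendant '[[[0,0,0.5,0,0,0,0],[0,0,0.5,0,0,0,0],[0,0,0.35,0,0,0,0],[0,0,0,0,0,0,0],[0,0,0,0,0,0,0.5],[0,0,0,0,0,0,0.6],[0,0,0,0,0,0,0.6],[0,0,0,0,0,0,0.6],[0,0,0,0,0,0,0.6]]]' 20; python3 - <<'E'
from h import *
from cell import arm
d=arm.get_image("wrist"); cv2.imwrite("pics/w6.png",d["img"][:,:,::-1]);np.savez("pics/w6.npz",**d)
st()
E
```

```text
clock: 5.33
position: [0.4512, 0.2091, 0.0011]
ee_rot: [-3.141, -0.002, -0.002]
force: [0.8, -1.6, 1.0]
width: 0.685
t 5.38 pos [0.4511 0.2089 0.001 ] yaw 0.08 toolz [ 0.001 -0.    -1.   ] F [-0.96 -1.77  5.79] T [-0.41  0.27  0.06] w 60.1 q7 -2.41
```

View pics/w6.png

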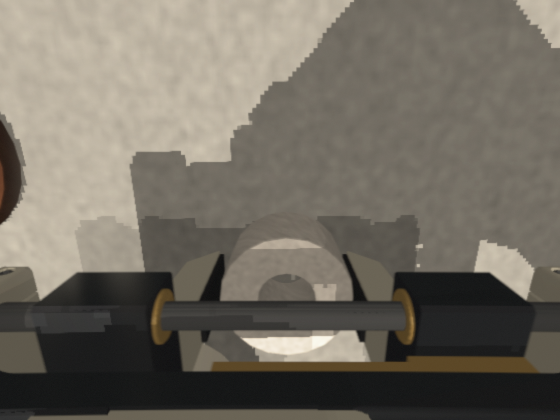

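```bash
python3 -m pendant '[[[0,0,0,0,0,0,0.6],[0,0,0,0,0,0,0.6]]]'; python3 -m pendant '[[[0,0,-0.5,0,0,0,0.6],[0,0,-0.5,0,0,0,0.6],[0,0,0,0,0,0,0.6],[0,0,0,0,0,0,0.6]]]'; python3 - <<'E'
from h import *
from cell import arm
d=arm.get_image("wrist"); cv2.imwrite("pics/w7.png",d["img"][:,:,::-1]);np.savez("pics/w7.npz",**d)
d=arm.get_image("scene"); cv2.imwrite("pics/s7.png",cv2.resize(d["img"][100:260,260:460,::-1],None,fx=3.5,fy=3.5))
st()
E
```

```text
clock: 5.55
position: [0.4511, 0.2089, 0.001]
ee_rot: [3.141, 0.002, 0.001]
force: [-1.1, -3.2, 7.3]
width: 0.653
clock: 5.88
position: [0.4515, 0.2096, 0.0412]
ee_rot: [-3.14, -0.002, -0.003]
force: [-0.2, -0.1, -1.3]
width: 0.658
t 5.98 pos [0.4505 0.2088 0.0399] yaw 0.09 toolz [-0. -0. -1.] F [-0.28  0.67 -1.56] T [0.03 0.05 0.04] w 60.5 q7 -2.37
```

View pics/s7.png

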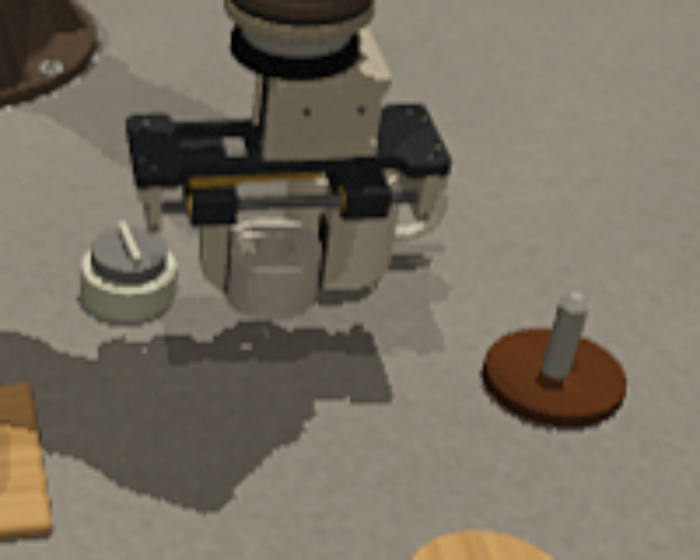

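View pics/w7.png

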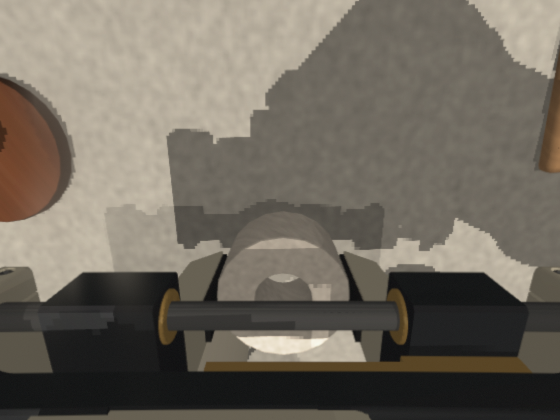

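```bash
python3 -m pendant '[[[0,0,-0.8,0,0,0,0.6],[0,0,-0.8,0,0,0,0.6],[0.3,-0.8,0,0,0,0,0.6],[0.3,-0.8,0,0,0,0,0.6],[0.3,-0.8,0,0,0,0,0.6],[0.3,-0.8,0,0,0,0,0.6],[0.27,-0.8,0,0,0,0,0.6],[0,-0.58,0,0,0,0,0.6],[0,0,0,0,0,0,0.6],[0,0,0,0,0,0,0.6],[0,0,0,0,0,0,0.6]]]'; python3 - <<'E'
from h import *
from cell import arm
go(.5099,.3921,.104)
for n in("wrist","top","scene"):
    d=arm.get_image(n); cv2.imwrite(f"pics/{n}8.png",d["img"][:,:,::-1]);np.savez(f"pics/{n}8.npz",**d)
go(.5099,.3921,.104)
a=cv2.imread("pics/top8.png")[200:300,70:190];b=cv2.imread("pics/scene8.png")[100:260,340:500]
cv2.imwrite("pics/c8.png",np.hstack([cv2.resize(a,(400,400)),cv2.resize(b,(400,400))]))
E
```

```text
clock: 6.9
position: [0.5087, 0.3912, 0.103]
ee_rot: [3.139, 0.003, -0.003]
force: [0.1, -1.4, -1.6]
width: 0.656
t 6.9 pos [0.5087 0.3912 0.103 ] yaw 0.1 toolz [-0.002 -0.002 -1.   ] F [ 0.09 -1.43 -1.61] T [ 0.    0.04 -0.01] w 60.3 q7 -2.52
units shift [ 0.03 -0.02 -0.03] turn [0.03 0.02 0.02]
t 7.05 pos [0.5095 0.3908 0.104 ] yaw 0.01 toolz [-0.    -0.001 -1.   ] F [-0.69  0.65 -0.83] T [-0.01  0.06  0.01] w 60.4 q7 -2.52
units shift [ 0.01 -0.03  0.  ] turn [0.02 0.   0.  ]
```

View pics/c8.png

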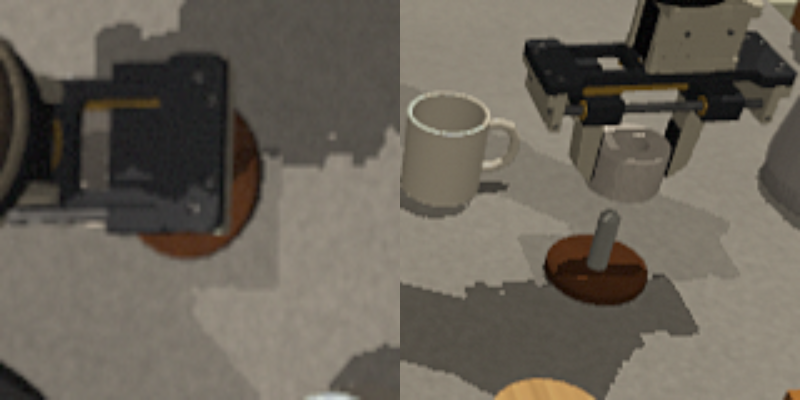

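View pics/wrist8.png

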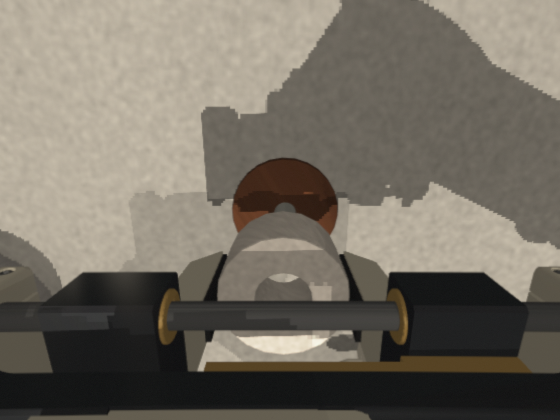

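```bash
python3 - <<'E'
from h import *
from scipy.optimize import least_squares
d=dict(np.load("pics/wrist8.npz"));W=cloud(d)
def rng(z,dz,c,r):
    m=(np.abs(W[...,2]-z)<dz)&(np.hypot(W[...,0]-c[0],W[...,1]-c[1])<r);return m
m=rng(.142,.01,(.51,.391),.045);q=W[m];print("rolltop z",np.median(q[:,2]),q.min(0).round(4),q.max(0).round(4))
def fitedge(m,R,c0):
    # outer boundary in x+ half
    q=W[m];th=np.arctan2(q[:,1]-c0[1],q[:,0]-c0[0]);out=[]
    for a in np.arange(-1.3,1.31,.1):
        k=np.abs(th-a)<.05
        if k.sum()>3:
            g=q[k];o=np.argmax(np.hypot(g[:,0]-c0[0],g[:,1]-c0[1]));out.append(g[o,:2])
    out=np.array(out)
    s=least_squares(lambda p:np.hypot(out[:,0]-p[0],out[:,1]-p[1])-R,c0,loss="soft_l1",f_scale=.001);return s.x.round(4),np.abs(s.fun).mean().round(4),len(out)
zt=np.median(q[:,2])
print("roll",fitedge(rng(zt,.006,(.51,.391),.04),.031,(.51,.391)))
print("base",fitedge(rng(.011,.006,(.51,.391),.055),.045,(.51,.391)))
d=dict(np.load("pics/scene8.npz"));W=cloud(d)
q=W[rng(.142,.006,(.512,.391),.045)];print("scene roll",cv2.minEnclosingCircle((q[:,:2]*1000).astype(np.float32)),np.median(q[:,2]),q.min(0),q.max(0))
q=W[rng(.0115,.005,(.512,.389),.055)];print("scene base",cv2.minEnclosingCircle((q[:,:2]*1000).astype(np.float32)),q.min(0),q.max(0))
print("base",fitedge(rng(.011,.006,(.512,.389),.055),.045,(.512,.389)))
print("roll",fitedge(rng(.141,.006,(.512,.391),.04),.031,(.512,.391)))
E
```

```text
rolltop z 0.14250933281505163 [0.4777 0.347  0.132 ] [0.5397 0.4351 0.152 ]
roll (array([0.5085, 0.3936]), np.float64(0.001), 27)
base (array([0.5092, 0.3922]), np.float64(0.0001), 27)
scene roll ((518.7115478515625, 391.15838623046875), 44.05967712402344) 0.1430285916309022 [0.48068056 0.34709903 0.13600554] [0.54178778 0.43521771 0.14799179]
scene base ((510.4761962890625, 387.6031799316406), 46.84035873413086) [0.46580807 0.34547524 0.00657739] [0.55678105 0.43414826 0.01558936]
base (array([0.5114, 0.3886]), np.float64(0.0007), 27)
roll (array([0.5101, 0.3896]), np.float64(0.0012), 27)
```

```bash
python3 -m pendant '[[[0.02,0.01,0.4,0,0,0,0.6],[0,0,0.4,0,0,0,0.6],[0,0,0.3,0,0,0,0.6],[0,0,0.3,0,0,0,0.6],[0,0,0.2,0,0,0,0.6],[0,0,0.2,0,0,0,0.6],[0,0,0,0,0,0,0.6]]]'; python3 -c "
from h import *
st()"
```

```text
clock: 7.63
position: [0.5094, 0.3913, 0.0308]
ee_rot: [3.14, 0.003, -0.003]
force: [-0.4, 0.2, -1.9]
width: 0.659
t 7.63 pos [0.5094 0.3913 0.0308] yaw 0.1 toolz [-0.002 -0.002 -1.   ] F [-0.37  0.19 -1.86] T [ 0.01  0.03 -0.01] w 60.6 q7 -2.55
```

No contact, and the roll is around the spindle now. I'll lower it the rest of the way gently.

```bash
python3 -m pendant '[[[0,0,0.15,0,0,0,0.6],[0,0,0.15,0,0,0,0.6],[0,0,0.1,0,0,0,0.6],[0,0,0.03,0,0,0,0.6],[0,0,0,0,0,0,0.6]]]'; python3 -c "
from h import *
st()"
```

```text
clock: 8.05
position: [0.5099, 0.392, 0.0149]
ee_rot: [3.141, 0.003, -0.001]
force: [-0.2, -0.1, -0.8]
width: 0.655
t 8.05 pos [0.5099 0.392  0.0149] yaw 0.1 toolz [-0. -0. -1.] F [-0.19 -0.09 -0.81] T [ 0.02 -0.03  0.05] w 60.2 q7 -2.56
```

```bash
python3 -m pendant '[[[0,0,0.05,0,0,0,0.6],[0,0,0.05,0,0,0,0.6],[0,0,0,0,0,0,0.6],[0,0,0,0,0,0,0.6]]]'; python3 -c "
from h import *
st()"
```

```text
clock: 8.38
position: [0.5105, 0.3924, 0.0127]
ee_rot: [-3.141, -0.003, -0.002]
force: [-2.3, -3.2, 11.0]
width: 0.659
t 8.38 pos [0.5105 0.3924 0.0127] yaw 0.1 toolz [ 0.001  0.001 -1.   ] F [-2.32 -3.24 11.03] T [-0.64  0.51  0.04] w 60.7 q7 -2.56
```

Contact with the base shows as an 11 N upward push. I'll release slowly and rise.

```bash
python3 -m pendant '[[[0,0,-0.04,0,0,0,0.6],[0,0,0,0,0,0,0.4],[0,0,0,0,0,0,0],[0,0,0,0,0,0,0],[0,0,0,0,0,0,0],[0,0,0,0,0,0,0],[0,0,-0.4,0,0,0,0],[0,0,-0.8,0,0,0,0],[0,0,-1,0,0,0,0],[0,0,-1,0,0,0,0],[0,0.6,-1,0,0,0,0],[0,1,0,0,0,0,0],[0,1,0,0,0,0,0],[0,1,0,0,0,0,0],[0,1,0,0,0,0,0],[0,1,0,0,0,0,0]]]'; python3 - <<'E'
from h import *
from cell import arm
go(.574,-.014,.2,0)
for n in("top","scene"):
    d=arm.get_image(n); cv2.imwrite(f"pics/{n}9.png",d["img"][:,:,::-1]);np.savez(f"pics/{n}9.npz",**d)
a=cv2.imread("pics/top9.png")[210:290,80:180];b=cv2.imread("pics/scene9.png")[150:250,360:480]
cv2.imwrite("pics/c9.png",np.hstack([cv2.resize(a,(400,320)),cv2.resize(b,(400,320))]))
W=cloud(d);q=W[(np.hypot(W[...,0]-.512,W[...,1]-.389)<.03)&(W[...,2]>.03)];print("z pct",np.percentile(q[:,2],[10,30,50,70,90,100]).round(4))
E
```

```text
clock: 9.72
position: [0.5102, 0.1688, 0.1767]
ee_rot: [3.142, 0.003, 0.001]
force: [0.3, -0.3, -0.1]
width: 1.001
t 9.72 pos [0.5102 0.1688 0.1767] yaw 0.11 toolz [ 0. -0. -1.] F [ 0.3  -0.33 -0.05] T [ 0.04 -0.07  0.01] w 92.1 q7 -2.14
units shift [ 1.59  4.57 -0.58] turn [ 0.   -0.01  0.02]
z pct [0.0365 0.0479 0.0509 0.0518 0.06   0.0733]
```

View pics/c9.png

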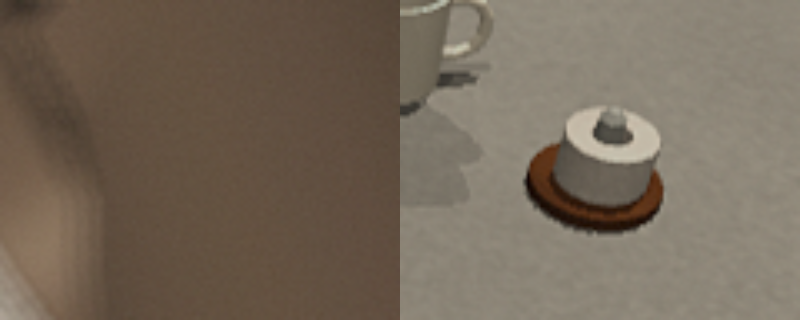

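The roll is fully home: its top is at z≈0.0515 with the spindle protruding, in the centre of the crop. Next is the left tin.

```bash
python3 -m pendant '[[[0.4,0.9,0,0,0,0.2,0],[0.4,0.9,0,0,0,0.2,0],[0.4,0.9,0,0,0,0,0],[0.4,0.9,0,0,0,0,0],[0,0.9,0,0,0,0,0],[0,0,0,0,0,0,0],[0,0,0,0,0,0,0]]]'; cat >> h.py <<'E'
def tin(c,tag):
    from cell import arm
    d=arm.get_image("wrist"); cv2.imwrite(f"pics/{tag}.png",d["img"][:,:,::-1]);np.savez(f"pics/{tag}.npz",**d)
    W=cloud(d);m=(np.hypot(W[...,0]-c[0],W[...,1]-c[1])<.055)&(np.abs(W[...,2]-.104)<.006);q=W[m]
    print(m.sum(),cv2.minAreaRect((q[:,:2]*1000).astype(np.float32)),q.min(0).round(4),q.max(0).round(4),np.median(q[:,2]))
E
python3 - <<'E'
from h import *
go(.5765,-.0135,.16,-2)
tin((.5765,-.0135),"tl")
E
```

```text
clock: 10.4
position: [0.5707, -0.0133, 0.1763]
ee_rot: [3.14, -0.056, -0.001]
force: [0.8, 0.7, -0.1]
width: 1.001
t 10.4 pos [ 0.5707 -0.0133  0.1763] yaw -2.03 toolz [-0.001 -0.001 -1.   ] F [ 0.82  0.75 -0.14] T [ 0.07 -0.    0.02] w 92.1 q7 -1.81
units shift [ 0.15 -0.    0.41] turn [ 0.01  0.01 -0.01]
6281 ((577.0846557617188, -13.794692993164062), (63.716548919677734, 63.443084716796875), 87.52008056640625) [ 0.5446 -0.0462  0.098 ] [0.6097 0.0189 0.1074] 0.10495407738126944
```

View pics/tl.png

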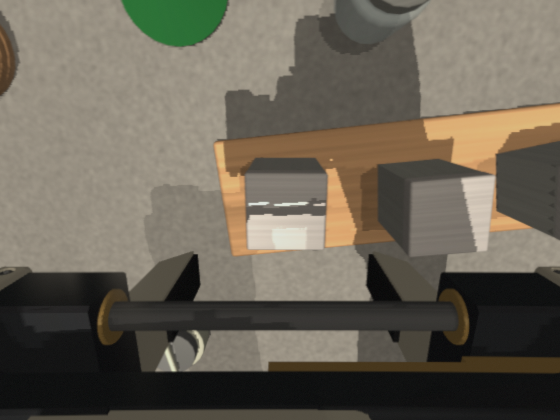

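The lid is centred under the jaws at px (286,215) and the wrist depth agrees with the other cameras. Going down to grip below the skirt.

```bash
python3 -m pendant '[[[0.16,0.01,0.5,0,0,0.1,0],[0,0,0.8,0,0,0,0],[0,0,0.8,0,0,0,0],[0,0,0.6,0,0,0,0],[0,0,0.5,0,0,0,0],[0,0,0.27,0,0,0,0],[0,0,0,0,0,0,0]]]' 35; python3 -c "
from h import *
go(.5771,-.0138,.0375,-2.5)"
```

```text
clock: 11.03
position: [0.5755, -0.0092, 0.0357]
ee_rot: [-3.14, 0.056, 0.006]
force: [-0.7, 1.2, 0.1]
width: 1.0
t 11.03 pos [ 0.5755 -0.0092  0.0357] yaw -2.05 toolz [-0.004  0.001 -1.   ] F [-0.66  1.17  0.06] T [0.03 0.05 0.06] w 92.0 q7 -1.88
units shift [ 0.04  0.11 -0.05] turn [-0.01  0.05  0.1 ]
```

```bash
python3 -m pendant '[[[0,0,0,0,0,0,0],[0,0,0,0,0,0,0]]]'; python3 -c "
from h import *
go(.5771,-.0138,.0375,-2.5)"
```

```text
clock: 11.2
position: [0.5781, -0.0102, 0.0391]
ee_rot: [-3.141, 0.059, -0.003]
force: [0.8, 0.4, -0.2]
width: 0.997
t 11.2 pos [ 0.5781 -0.0102  0.0391] yaw -2.14 toolz [ 0.002  0.    -1.   ] F [ 0.75  0.43 -0.22] T [ 0.05 -0.02 -0.07] w 91.8 q7 -1.88
units shift [-0.02  0.09  0.04] turn [-0.01 -0.03  0.08]
```

```bash
python3 -m pendant '[[[0,0.08,0.02,0,0,0.08,0],[0,0,0,0,0,0,0.3],[0,0,0,0,0,0,0.5],[0,0,0,0,0,0,0.5],[0,0,0,0,0,0,0.5],[0,0,0,0,0,0,0.5],[0,0,0,0,0,0,0.5],[0,0,0,0,0,0,0.5]]]' 35; python3 -c "
from h import *
st()"
```

```text
clock: 11.87
position: [0.577, -0.0147, 0.0371]
ee_rot: [3.14, -0.071, -0.0]
force: [-1.3, -1.9, 4.3]
width: 0.672
t 11.87 pos [ 0.577  -0.0147  0.0371] yaw -2.58 toolz [-0. -0. -1.] F [-1.3  -1.93  4.34] T [-0.3   0.22  0.04] w 61.8 q7 -1.88
```

```bash
python3 -m pendant '[[[0,0,0,0,0,0,0.5],[0,0,-0.2,0,0,0,0.5],[0,0,-0.4,0,0,0,0.5],[0,0,-0.4,0,0,0,0.5],[0,0,-0.2,0,0,0,0.5],[0,0,0,0,0,0,0.5],[0,0,0,0,0,0,0.5],[0,0,0,0,0,0,0.5],[0,0,0,0,0,0,0.5],[0,0,0,0,0,0,0.5]]]'; cat >> h.py <<'E'
def weigh(tag):
    from cell import arm
    F=[];Q=[]
    for i in range(10):
        d=arm.get_image("scene" if i==0 else "wrist")
        if i==0: cv2.imwrite(f"pics/{tag}.png",d["img"][:,:,::-1])
        s=arm.observe();F.append(s["force"]);Q.append(s["joint_efforts"])
    F=np.array(F);print("F",F.mean(0).round(2),"sd",F.std(0).round(2),"eff",np.mean(Q,0).round(2));st()
E
python3 -c "
from h import *
weigh('wl')"
```

```text
clock: 12.7
position: [0.5764, -0.0143, 0.0841]
ee_rot: [3.141, -0.07, -0.002]
force: [0.9, 0.0, -3.0]
width: 0.675
F [-0.06 -0.11 -2.94] sd [0.47 0.47 0.43] eff [ -0.   -67.52  -4.1  -26.07   0.    -0.08  -0.  ]
t 13.2 pos [ 0.577  -0.0143  0.0849] yaw -2.56 toolz [ 0. -0. -1.] F [-0.49 -0.53 -2.9 ] T [-0.   -0.01 -0.01] w 62.0 q7 -1.86
```

View pics/wl.png

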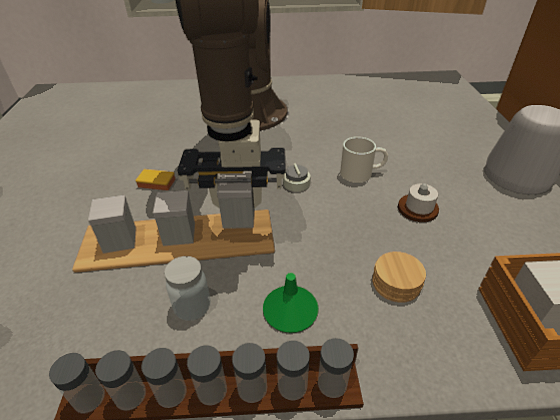

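The left tin is clear of the board at px (237,205) and weighs 2.94 N (about 0.30 kg). Setting it back down.

```bash
python3 -m pendant '[[[0,0,0.3,0,0,0,0.5],[0,0,0.4,0,0,0,0.5],[0,0,0.25,0,0,0,0.5],[0,0,0.1,0,0,0,0.5],[0,0,0.08,0,0,0,0.5],[0,0,0.06,0,0,0,0.5],[0,0,0.02,0,0,0,0.5],[0,0,0,0,0,0,0.5]]]';python3 -c "
from h import *
st()"
```

```text
clock: 13.87
position: [0.5773, -0.0142, 0.0371]
ee_rot: [3.141, -0.07, 0.001]
force: [-0.9, 0.6, -0.7]
width: 0.672
t 13.87 pos [ 0.5773 -0.0142  0.0371] yaw -2.56 toolz [ 0.001 -0.    -1.   ] F [-0.94  0.58 -0.73] T [ 0.04  0.31 -0.01] w 61.8 q7 -1.88
```

```bash
python3 -m pendant '[[[0,0,0.02,0,0,0,0.5],[0,0,0,0,0,0,0.5],[0,0,0,0,0,0,0.3],[0,0,0,0,0,0,0],[0,0,0,0,0,0,0],[0,0,0,0,0,0,0],[0,0,0,0,0,0,0],[0,0,-0.4,0,0,0,0],[0,0,-0.8,0,0,0,0],[0,0,-0.8,0,0,0,0],[0,0,-0.8,0,0,0,0],[-0.07,0.8,-0.2,0,0,0,0],[0,0.8,0,0,0,-0.6,0],[0,0.8,0,0,0,-0.6,0],[0,0.8,0,0,0,0,0],[0,0,0,0,0,0,0],[0,0,0,0,0,0,0]]]'; python3 - <<'E'
from h import *
tin((.5685,-.1423),"tm")
go(.5685,-.1423,.0375,3.2)
E
```

```text
clock: 15.28
position: [0.5727, -0.1448, 0.1555]
ee_rot: [3.14, 0.073, -0.001]
force: [-0.8, 0.7, 0.6]
width: 0.999
7088 ((568.3924560546875, -142.63037109375), (63.748741149902344, 63.661075592041016), 3.1468429565429688) [ 0.5358 -0.1755  0.098 ] [ 0.6017 -0.1095  0.1072] 0.10496684436906865
t 15.33 pos [ 0.5729 -0.1425  0.1555] yaw 2.84 toolz [-0.  0. -1.] F [-0.48  0.42  0.12] T [ 0.07  0.05 -0.04] w 92.1 q7 -1.51
units shift [-0.11 -0.01  2.95] turn [-0.    0.   -0.08]
```

View pics/tm.png

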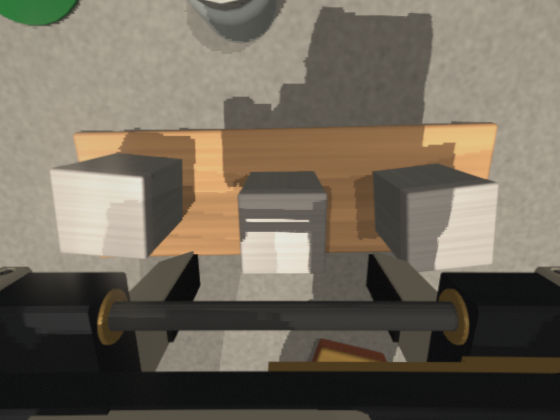

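The left tin stands upright at px (118,205) and the middle tin is centred under the jaws at (284,225). Descending.

```bash
python3 -m pendant '[[[-0.11,0.03,0.5,0,0,-0.08,0],[0,0,0.8,0,0,0,0],[0,0,0.8,0,0,0,0],[0,0,0.5,0,0,0,0],[0,0,0.3,0,0,0,0],[0,0,0.05,0,0,0,0],[0,0,0,0,0,0,0],[0,0,0,0,0,0,0],[0,0,0,0,0,0,0]]]' 35; python3 -c "
from h import *
go(.5684,-.1426,.0375,3.2)"
```

```text
clock: 16.08
position: [0.57, -0.1433, 0.0393]
ee_rot: [3.14, 0.091, 0.004]
force: [0.2, 0.3, -0.8]
width: 1.001
t 16.08 pos [ 0.57   -0.1433  0.0393] yaw 3.32 toolz [ 0.003 -0.    -1.   ] F [ 0.19  0.28 -0.77] T [-0.02 -0.01  0.03] w 92.1 q7 -1.55
units shift [-0.04 -0.02  0.05] turn [ 0.01 -0.03  0.03]
```

```bash
python3 -m pendant '[[[-0.04,0,0.04,0,0,0,0],[0,0,0,0,0,0,0.3],[0,0,0,0,0,0,0.5],[0,0,0,0,0,0,0.5],[0,0,0,0,0,0,0.5],[0,0,0,0,0,0,0.5],[0,0,0,0,0,0,0.5],[0,0,0,0,0,0,0.5],[0,0,0,0,0,0,0.5]]]' 35; python3 -c "
from h import *
st()"; python3 -m pendant '[[[0,0,-0.2,0,0,0,0.5],[0,0,-0.4,0,0,0,0.5],[0,0,-0.4,0,0,0,0.5],[0,0,-0.2,0,0,0,0.5],[0,0,0,0,0,0,0.5],[0,0,0,0,0,0,0.5],[0,0,0,0,0,0,0.5],[0,0,0,0,0,0,0.5],[0,0,0,0,0,0,0.5]]]';python3 -c "
from h import *
weigh('wm')"
```

```text
clock: 16.83
position: [0.5674, -0.1442, 0.0363]
ee_rot: [3.14, 0.09, 0.001]
force: [0.1, -3.2, 2.7]
width: 0.674
t 16.83 pos [ 0.5674 -0.1442  0.0363] yaw 3.28 toolz [ 0.    -0.001 -1.   ] F [ 0.08 -3.18  2.67] T [-0.6   0.03  0.01] w 62.0 q7 -1.56
clock: 17.58
position: [0.5665, -0.1434, 0.0832]
ee_rot: [-3.14, -0.091, 0.002]
force: [-0.5, 0.2, -6.1]
width: 0.674
F [-0.22  0.29 -5.44] sd [0.37 0.43 0.57] eff [-0.000e+00 -7.020e+01 -4.350e+00 -2.712e+01 -1.000e-02 -8.000e-02
 -0.000e+00]
t 18.08 pos [ 0.5671 -0.1436  0.0841] yaw 3.3 toolz [-0. -0. -1.] F [-0.96 -0.13 -5.18] T [ 0.06  0.02 -0.03] w 62.4 q7 -1.53
```

View pics/wm.png

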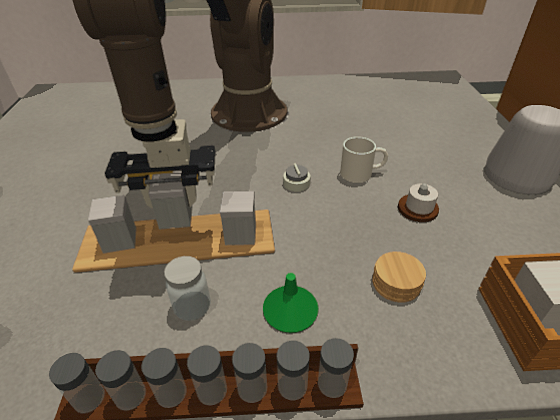

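The middle tin is clear at px (172,203) and weighs 5.44 N (about 0.55 kg). Setting it back down.

```bash
python3 -m pendant '[[[0,0,0.3,0,0,0,0.5],[0,0,0.4,0,0,0,0.5],[0,0,0.25,0,0,0,0.5],[0,0,0.1,0,0,0,0.5],[0,0,0.08,0,0,0,0.5],[0,0,0.06,0,0,0,0.5],[0,0,0.02,0,0,0,0.5],[0,0,0,0,0,0,0.5]]]';python3 -c "
from h import *
st()"
```

```text
clock: 18.75
position: [0.5675, -0.1435, 0.0363]
ee_rot: [3.14, 0.091, 0.001]
force: [-1.3, 1.4, -3.0]
width: 0.67
t 18.75 pos [ 0.5675 -0.1435  0.0363] yaw 3.31 toolz [ 0.001 -0.    -1.   ] F [-1.29  1.42 -3.  ] T [ 0.19  0.49 -0.03] w 61.6 q7 -1.56
```

```bash
python3 -m pendant '[[[0,0,0.04,0,0,0,0.5],[0,0,0,0,0,0,0.5],[0,0,0,0,0,0,0.3],[0,0,0,0,0,0,0],[0,0,0,0,0,0,0],[0,0,0,0,0,0,0],[0,0,0,0,0,0,0],[0,0,-0.4,0,0,0,0],[0,0,-0.8,0,0,0,0],[0,0,-0.8,0,0,0,0],[0,0,-0.8,0,0,0,0],[0.09,0.8,-0.2,0,0,0,0],[0,0.8,0,0,0,0,0],[0,0.8,0,0,0,0,0],[0,0.6,0,0,0,-0.7,0],[0,0,0,0,0,-0.65,0],[0,0,0,0,0,0,0],[0,0,0,0,0,0,0]]]'; python3 - <<'E'
from h import *
tin((.578,-.2645),"tr")
go(.578,-.2645,.0375,9.5)
E
```

```text
clock: 20.25
position: [0.5777, -0.2626, 0.1539]
ee_rot: [-3.13, -0.258, 0.0]
force: [-0.2, 0.0, -0.3]
width: 0.998
7268 ((578.277587890625, -264.65289306640625), (63.65705871582031, 63.66219711303711), 9.812346458435059) [ 0.5422 -0.3006  0.098 ] [ 0.6145 -0.2284  0.1071] 0.1049591266639752
t 20.3 pos [ 0.5778 -0.2619  0.154 ] yaw 9.46 toolz [-0.     0.001 -1.   ] F [-0.06  0.29 -0.36] T [ 0.03 -0.03 -0.  ] w 91.9 q7 -1.21
units shift [-0.01  0.07  2.91] turn [-0.01 -0.   -0.01]
```

View pics/tr.png

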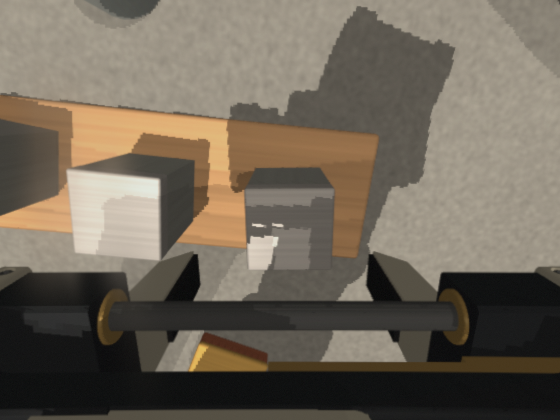

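The middle tin stands upright at px (130,205), and the right tin is under the jaws at (289,225).

```bash
python3 -m pendant '[[[0,0.08,0.5,0,0,0,0],[0,0,0.8,0,0,0,0],[0,0,0.8,0,0,0,0],[0,0,0.5,0,0,0,0],[0,0,0.25,0,0,0,0],[0,0,0.05,0,0,0,0],[0,0,0,0,0,0,0],[0,0,0,0,0,0,0],[0,0,0,0,0,0,0]]]' 35; python3 -c "
from h import *
go(.5783,-.2647,.0375,9.7)"
```

```text
clock: 21.05
position: [0.5794, -0.2665, 0.0399]
ee_rot: [3.13, 0.26, 0.004]
force: [0.1, 1.3, 0.4]
width: 1.003
t 21.05 pos [ 0.5794 -0.2665  0.0399] yaw 9.5 toolz [ 0.003 -0.001 -1.   ] F [0.06 1.26 0.36] T [-0.01  0.    0.02] w 92.3 q7 -1.25
units shift [-0.02 -0.05  0.06] turn [ 0.02 -0.03 -0.04]
```

```bash
python3 -m pendant '[[[-0.02,-0.04,0.05,0,0,-0.04,0],[0,0,0,0,0,0,0.3],[0,0,0,0,0,0,0.5],[0,0,0,0,0,0,0.5],[0,0,0,0,0,0,0.5],[0,0,0,0,0,0,0.5],[0,0,0,0,0,0,0.5],[0,0,0,0,0,0,0.5],[0,0,0,0,0,0,0.5]]]' 35; python3 -c "
from h import *
st()"; python3 -m pendant '[[[0,0,-0.2,0,0,0,0.5],[0,0,-0.4,0,0,0,0.5],[0,0,-0.4,0,0,0,0.5],[0,0,-0.2,0,0,0,0.5],[0,0,0,0,0,0,0.5],[0,0,0,0,0,0,0.5],[0,0,0,0,0,0,0.5],[0,0,0,0,0,0,0.5],[0,0,0,0,0,0,0.5]]]';python3 -c "
from h import *
weigh('wr')"
```

```text
clock: 21.8
position: [0.5772, -0.2653, 0.0363]
ee_rot: [3.13, 0.265, 0.0]
force: [0.0, -1.1, 2.1]
width: 0.672
t 21.8 pos [ 0.5772 -0.2653  0.0363] yaw 9.66 toolz [ 0. -0. -1.] F [ 0.04 -1.13  2.13] T [-0.31 -0.04 -0.  ] w 61.9 q7 -1.25
clock: 22.55
position: [0.5766, -0.2646, 0.0832]
ee_rot: [-3.13, -0.265, 0.002]
force: [-0.5, 0.4, -1.8]
width: 0.673
F [-0.12  0.1  -2.06] sd [0.29 0.5  0.35] eff [ 0.000e+00 -7.441e+01 -4.780e+00 -2.733e+01 -4.000e-02 -6.000e-02
 -0.000e+00]
t 23.05 pos [ 0.5771 -0.2649  0.0842] yaw 9.68 toolz [ 0. -0. -1.] F [ 0.09 -0.28 -2.26] T [ 0.   -0.05  0.03] w 61.9 q7 -1.23
```

View pics/wr.png

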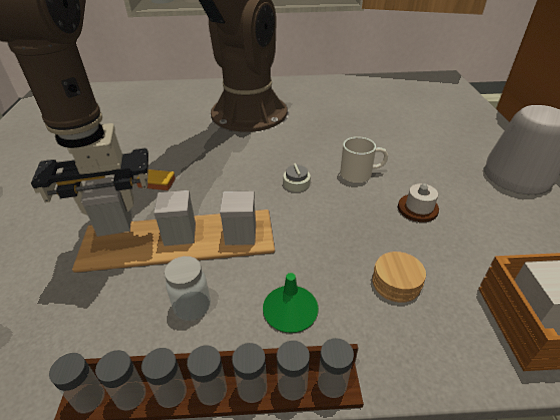

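The right tin is clear at px (108,208) and weighs 2.06 N, so the middle tin is heaviest. I'll set the right one back and return to the middle.

```bash
python3 -m pendant '[[[0,0,0.3,0,0,0,0.5],[0,0,0.4,0,0,0,0.5],[0,0,0.25,0,0,0,0.5],[0,0,0.1,0,0,0,0.5],[0,0,0.08,0,0,0,0.5],[0,0,0.06,0,0,0,0.5],[0,0,0.04,0,0,0,0.5],[0,0,0,0,0,0,0.5],[0,0,0,0,0,0,0.5]]]';python3 -c "
from h import *
st()"
```

```text
clock: 23.8
position: [0.5773, -0.2648, 0.0363]
ee_rot: [3.13, 0.265, 0.001]
force: [-3.9, 0.9, 6.7]
width: 0.672
t 23.8 pos [ 0.5773 -0.2648  0.0363] yaw 9.68 toolz [ 0. -0. -1.] F [-3.92  0.95  6.74] T [0.51 0.92 0.06] w 61.8 q7 -1.25
```

```bash
python3 -m pendant '[[[0,0,0,0,0,0,0.3],[0,0,0,0,0,0,0],[0,0,0,0,0,0,0],[0,0,0,0,0,0,0],[0,0,0,0,0,0,0],[0,0,-0.4,0,0,0,0],[0,0,-0.8,0,0,0,0],[0,0,-0.8,0,0,0,0],[0,0,-0.8,0,0,0,0],[0.07,-0.8,-0.2,0,0,0,0],[0.1,-0.8,0,0,0,0,0],[0.1,-0.8,0,0,0,0,0],[0,-0.63,0,0,0,0.7,0],[0,0,0,0,0,0.69,0],[0,0,0,0,0,0,0],[0,0,0,0,0,0,0]]]'; python3 - <<'E'
from h import *
tin((.5675,-.1435),"tm2")
go(.5675,-.1435,.0375,3.3)
E
```

```text
clock: 25.13
position: [0.5675, -0.1441, 0.155]
ee_rot: [3.139, 0.093, 0.0]
force: [-0.3, -0.8, -0.3]
width: 1.003
7256 ((568.5247802734375, -140.8651885986328), (63.561248779296875, 63.6511116027832), 3.3851003646850586) [ 0.5355 -0.1741  0.098 ] [ 0.6018 -0.1079  0.1074] 0.10494086135157543
t 25.18 pos [ 0.5674 -0.1447  0.1549] yaw 3.35 toolz [-0.    -0.001 -1.   ] F [ 0.4  -0.42  0.51] T [ 0.02  0.06 -0.01] w 92.2 q7 -1.5
units shift [ 0.   -0.03  2.94] turn [0.01 0.   0.01]
```

View pics/tm2.png

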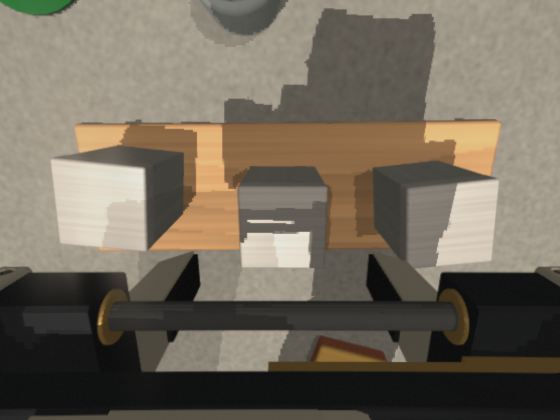

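Both side tins stand upright at (118,200) and (435,210), with the middle one under the jaws at (284,220). Final grasp.

```bash
python3 -m pendant '[[[0.02,-0.06,0.5,0,0,0,0],[0,0,0.8,0,0,0,0],[0,0,0.8,0,0,0,0],[0,0,0.5,0,0,0,0],[0,0,0.3,0,0,0,0],[0,0,0.05,0,0,0,0],[0,0,0,0,0,0,0],[0,0,0,0,0,0,0],[0,0,0,0,0,0,0]]]' 40; python3 -c "
from h import *
go(.5683,-.142,.0375,3.3)"
```

```text
clock: 25.93
position: [0.5693, -0.1415, 0.0385]
ee_rot: [3.14, 0.09, 0.004]
force: [0.5, 0.1, 0.5]
width: 0.998
t 25.93 pos [ 0.5693 -0.1415  0.0385] yaw 3.3 toolz [ 0.003 -0.001 -1.   ] F [0.48 0.12 0.48] T [ 0.   -0.02  0.05] w 91.9 q7 -1.56
units shift [-0.03  0.01  0.02] turn [ 0.01 -0.03 -0.  ]
```

```bash
python3 -m pendant '[[[-0.02,0,0.02,0,0,0,0],[0,0,0,0,0,0,0.3],[0,0,0,0,0,0,0.5],[0,0,0,0,0,0,0.5],[0,0,0,0,0,0,0.5],[0,0,0,0,0,0,0.5],[0,0,0,0,0,0,0.5],[0,0,0,0,0,0,0.5],[0,0,0,0,0,0,0.5]]]' 40; python3 -m pendant '[[[0,0,-0.2,0,0,0,0.5],[0,0,-0.4,0,0,0,0.5],[0,0,-0.6,0,0,0,0.5],[0,0,-0.6,0,0,0,0.5],[0,0,-0.6,0,0,0,0.5],[0,0,-0.6,0,0,0,0.5],[0,0,-0.6,0,0,0,0.5],[0,0,-0.6,0,0,0,0.5],[0,0,-0.5,0,0,0,0.5],[0,0,-0.3,0,0,0,0.5],[0,0,-0.1,0,0,0,0.5],[0,0,0,0,0,0,0.5],[0,0,0,0,0,0,0.5],[0,0,0,0,0,0,0.5],[0,0,0,0,0,0,0.5],[0,0,0,0,0,0,0.5]]]';python3 - <<'E'
from h import *
from cell import arm
weigh('fin')
d=arm.get_image("scene");W=cloud(d)
m=(np.abs(W[...,0]-.572)<.05)&(np.abs(W[...,1]+.143)<.04)&(W[...,2]>.13)
print("lowest z in column",np.sort(W[m][:,2])[:10].round(3))
E
```

```text
clock: 26.68
position: [0.5674, -0.1419, 0.0363]
ee_rot: [3.139, 0.09, 0.0]
force: [-1.6, -3.9, 2.6]
width: 0.674
clock: 28.02
position: [0.5668, -0.1411, 0.2392]
ee_rot: [-3.14, -0.091, 0.003]
force: [-0.9, 0.9, -5.4]
width: 0.673
F [ 0.07  0.03 -5.85] sd [0.48 0.29 0.51] eff [-0.000e+00 -6.459e+01 -3.650e+00 -3.394e+01 -2.000e-02 -8.000e-02
 -0.000e+00]
t 28.52 pos [ 0.5673 -0.1412  0.2402] yaw 3.31 toolz [ 0. -0. -1.] F [ 0.36  0.01 -5.86] T [0.   0.11 0.05] w 62.2 q7 -1.48
lowest z in column [0.214 0.214 0.215 0.215 0.215 0.215 0.215 0.215 0.215 0.216]
```

View pics/fin.png

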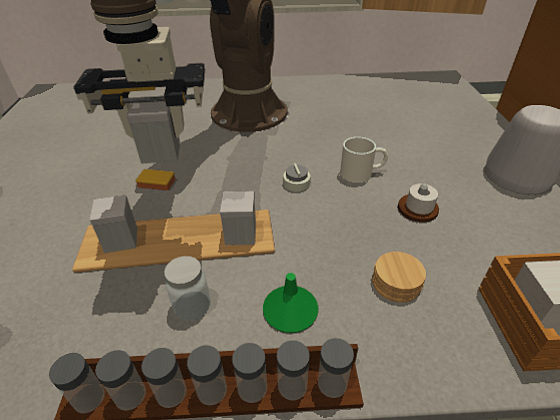

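The middle tin is held upright at px (155,135) with its underside at z≈0.215. The other two stand on the board and the roll is seated. Handing in.

```bash
python3 -c "
from cell import arm
print(arm.sign_off())"
```

```text
the job is handed in; nothing more can be done
None
```

The job is handed in: the label roll is on its spindle and released, and the gripper is holding the middle tin, the heaviest. It took about 28.5 s of robot time.

- **Roll:** its top measured z ≈ 0.0515, which means it sits on the holder base, with the spindle showing through the hole.
- **Tins, lifted left to right and each set back:** the left tin weighed 2.94 N (about 0.30 kg), the middle 5.44 N (0.55 kg) and the right 2.06 N (0.21 kg).
- **End state:** the middle tin is upright and still, its underside about 20 cm above the board. It read 5.85 N this time. The other two stand on the board, and in the last picture the other objects look unmoved.

**What disagreed:** the fingertips turned out to be about 10 mm above the reported TCP, not 22 mm ahead of it. My first close therefore slid over the top of the roll with at most about 11 N read at the wrist. It did not move the roll, and I corrected for the offset from then on. The scene and top cameras also differed by about 5 mm in x, so I used the wrist camera for the final alignment on the roll and tins.

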